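Sort finished furniture parts into their sample bins

TASK

Four finished oak furniture parts stand loose on the bench among the tools and offcuts: a bun foot, a small mushroom knob, a square post cap and a bar pull. Put each one into the grey plywood bin that has the same part glued on the step at its far side as a sample: stand it flat on the bin's floor, the same way up as its sample, lowering it in rather than dropping it. Leave the sanding block and the chisel lying where they are.

Things in the scene. Friction and masses are not known exactly. Their poses are not given: they have to be found in the camera images.
- bun_foot: loose turned bun foot of light oak, the largest round part: diameter 52 mm at its widest (from 12 to 22 mm above its underside), 38 mm high, flat 36 mm top and underside. It stands upright. Origin: centre of the underside, z up; mass 14 to 63 g.
- round_knob: loose turned mushroom knob of light oak, the small round part: cap diameter 34 mm (from 21 to 26 mm above its underside) on a thinner 20 to 25 mm stem, 33 mm high, domed top. It stands on its stem. Origin: centre of the underside, z up; mass 14 to 63 g.
- post_cap: loose square post cap of light oak: base 46 x 46 mm and 20 mm thick, stepping in to a low pyramid on top, 40 mm high in all. Its x and y axes are square to the sides of the base. Origin: centre of the underside, z up; mass 14 to 63 g.
- bar_pull: loose oak bar pull (drawer handle): a bar 72 mm long (its x axis), 16 mm wide (its y axis) and 14 mm thick, carried on two feet 16 mm high at its ends, so 28 mm high in all; under the middle of the bar is a gap 40 mm long and 16 mm high. Origin: centre of the underside, z up; mass 14 to 63 g.
- bin_bun_foot: grey-painted plywood parts bin, fixed on the bench; its glued-on sample is a bun foot. Box open at the top, 104 (x) x 132 (y) x 40 mm high outside; walls and floor 6 mm thick (inside 92 x 120 mm). On its +x side, away from the robot, a solid step 60 mm deep, 18 mm high carries the sample, 82 mm from the box's centre. Origin: under the box's centre, at bench height.
- bin_round_knob: grey-painted plywood parts bin, fixed on the bench; its glued-on sample is a mushroom knob. Box open at the top, 104 (x) x 132 (y) x 40 mm high outside; walls and floor 6 mm thick (inside 92 x 120 mm). On its +x side, away from the robot, a solid step 60 mm deep, 18 mm high carries the sample, 82 mm from the box's centre. Origin: under the box's centre, at bench height.
- bin_post_cap: grey-painted plywood parts bin, fixed on the bench; its glued-on sample is a square post cap. Box open at the top, 104 (x) x 132 (y) x 40 mm high outside; walls and floor 6 mm thick (inside 92 x 120 mm). On its +x side, away from the robot, a solid step 60 mm deep, 18 mm high carries the sample, 82 mm from the box's centre. Origin: under the box's centre, at bench height.
- bin_bar_pull: grey-painted plywood parts bin, fixed on the bench; its glued-on sample is a bar pull (lying along the bin's y axis). Box open at the top, 104 (x) x 132 (y) x 40 mm high outside; walls and floor 6 mm thick (inside 92 x 120 mm). On its +x side, away from the robot, a solid step 60 mm deep, 18 mm high carries the sample, 82 mm from the box's centre. Origin: under the box's centre, at bench height.
- sanding_block: cork sanding block lying on the bench among the parts, 90 mm long (its x) x 28 x 30 mm high; not to be shifted. Origin: centre of the underside.
- chisel: bench chisel lying on the bench among the parts, 210 mm long along its x axis (square wooden handle 22 mm thick to -x, steel blade to +x), at most 22 mm wide and high; not to be shifted. Origin: on its underside where handle and blade meet.
Things that resemble listed ones, but are neither listed nor needed, are in the scene too. Leave any pink or yellow look-alike of the round_knob alone.

How it is judged:
By the outcome, as a careful person would: the job done as asked, in the order asked, and still so for the second after the job is handed in, with the robot touching nothing.
It also fails if it takes over 96 s, if anything falls off the work surface, if the arm or the gripper's body presses on something with over 40 N, if the wrist force passes 120 N, or if a joint passes its speed limit or range.

ROBOT

A 6-joint arm with a two-finger parallel gripper is mounted at the origin on the work surface. World frame = base frame: x ahead of the robot, y to its left, z up, the work surface at z = 0. Lengths are in m, angles in rad, forces in N, time in s.
With the tool pointing down it reaches from about 0.3 to 0.85 m from the base axis. Payload 5.4 kg.
Tool frame: the origin (TCP) lies at the very end of the fingers, on their centre line; the grasp point (between the pads) lies 19 mm behind it; z points along the fingers, y is the line along which they close (so a half turn about z gives the same grasp; the last joint's range is limited). The gripper opens to 85 mm and grips with 20 to 120 N. Pads are 22 mm wide; open, the fingers measure 114 mm over their backs; the gripper's body (76 mm by 85 mm) begins 54 mm behind the grasp point. The pads swing forward as they close: fully open they stand 13 mm farther back than shut.
Start: joints at [-1.369, 0.158, 1.597, -0, 1.386, -0.21], TCP at [0.23, -0.527, 0.231] pointing down, gripper open.
Joint ranges: [-2.91, 2.91], [-0.94, 2.29], [0.18, 2.7], [-1.29, 4.43], [0.17, 2.64], [-3, 3]. Speed limits (rad/s): [2.57, 2.57, 3.14, 3.14, 3.14, 3.14].

INTERFACE

Orientations are given as a unit quaternion [x, y, z, w].
In Python, from station import telemetry, eyes, job gives the robot as it stands.
- The arm moves only by the shell command python3 -m inch 'ROWS' [FORCE]. ROWS is JSON, a list of rows, each an object with "travel": the shift along the tool's x, y, z in mm, a list of three; "rotation": the turn, a rotation vector about the tool's x, y, z in rad, a list of three; "hand": the opening, from -1 (shut) to 1 (fully open). A call has 1 to 8 rows; each row shifts and turns the commanded pose from where the row before left it, along the tool's axes as they then stand; what a row does not reach is not made up. A row lasts 1/12 s, in which the tool goes at most 41.7 mm and 7.16 degrees, less where a joint would pass 70% of its speed; a pose out of reach is approached as far as the arm can. A call with a gripper value outside its range is refused whole. The fingers move at their own pace and stop on an object; FORCE is the grip in N (left out, the last holds). Time passes only in rows, so rows that do not move let the fingers close. It gives the time, the measured TCP pose, the force, the opening and the grip force at its end, in the units of the state.
- telemetry.observe(): the state, without advancing time (a new reading comes with each control period).
- eyes.capture(name): name is "scene" or "top"; returns the picture (480x640x3 uint8, red, green, blue); there is no depth.
- eyes.camera_model(name): a dict with "vfov" (degrees; the focal length in pixels is half the picture's height over the tangent of half this angle, whatever the lens; pixels are square), "cx", "cy" (the principal point, pixels), "pose" (4x4, takes a point from camera to world coordinates). Camera axes: x right, y up, looking along -z (the intrinsics and any distortion apply to the point x, -y, -z); pixel columns grow to the right and rows downward; lengths in m; the calibration is good to about 2 mm. A picture is of the moment at which its call begins. camera_model takes no time and is no camera call.
- job.job_done(): hands the job in; it is judged then, once.
Trained networks look in the newest picture that a camera, given by its name, has taken for a name from the list of things; names that differ only in an ending like _2 or _b are one class to them, and where a whole thing is asked for, a point or a joint stands for the part that bears it (a point fixed in the world has none). Each returns a list of dicts, best first, with "confidence" (0 to 1); they miss things now and then, are a little off and sometimes report something else, mostly with a low value. They report only what shows in the picture. A call takes as long as a camera call. They do not tell look-alikes from the thing itself.
- eyes.outline_of(query, camera): "pixels" (480x640 bool, what is visible of it) and "location" ([column, row] in pixels, amid what is visible of it).
The state is a dict: "clock": time; "joint_positions": joint angles; "dq": joint speeds; "joint_torque": joint torques, N m; "ee_pos": TCP position; "tcp_rot": TCP orientation; "wrist_force": force on the tool from outside, world axes, zero at the start; "moment": the same for the moment, N m; "gripper_width": opening from 0.0 (shut) to 1.0 (fully open); "grip_force": force on a finger pad.
Only numpy, scipy, OpenCV 4.12 (cv2) and the standard library are available. Lean on these libraries where they do the work, as an engineer would, in place of code of your own. Each camera call takes 0.05 s, during which the arm holds its last target. There are 200 camera calls.

## Working session

There is one attempt and no reset: what is moved stays moved. The work goes in short steps, Python scripts to look and compute and a shell command to move; the robot and the scene stay as the last step left them, time stands still between calls to the robot, and variables do not carry over. Pictures are saved under pics/ and viewed, at most 14 in all, crops included, and the job is handed in when it is done.

```bash
ls; mkdir -p pics
python3 - <<'E'
from station import telemetry, eyes
import cv2,numpy as np
for n in("scene","top"):
    im=eyes.capture(n); cv2.imwrite(f"pics/{n}0.png",im[:,:,::-1])
    m=eyes.camera_model(n); print(n,{k:(np.round(v,4).tolist() if k=="pose" else v) for k,v in m.items()})
s=telemetry.observe(); print({k:np.round(v,3).tolist() for k,v in s.items()})
E
```

```text
pics
scene {'vfov': 46.96678252909166, 'cx': 319.51333062712234, 'cy': 248.1476052312096, 'pose': [[0.6997, -0.5327, 0.4761, 1.004], [0.7144, 0.5156, -0.473, -0.5054], [0.0065, 0.6711, 0.7413, 0.8394], [0.0, 0.0, 0.0, 1.0]]}
top {'vfov': 57.9343417230971, 'cx': 323.3269132037826, 'cy': 241.19459792009522, 'pose': [[0.0238, 0.9905, -0.1353, 0.3918], [-0.9997, 0.0234, -0.0042, -0.0052], [-0.001, 0.1354, 0.9908, 0.7926], [0.0, 0.0, 0.0, 1.0]]}
{'clock': 0.1, 'joint_positions': [-1.369, 0.159, 1.598, 0.0, 1.386, -0.21], 'dq': [-0.0, -0.0, -0.001, -0.001, -0.001, 0.001], 'joint_torque': [0.0, -39.699, -33.234, -0.0, 0.004, 0.0], 'ee_pos': [0.23, -0.526, 0.23], 'tcp_rot': [0.979, 0.204, 0.0, -0.001], 'wrist_force': [0.405, -0.566, -0.244], 'moment': [0.01, 0.01, 0.036], 'grip_force': 0.0, 'gripper_width': 0.998}
```

View pics/top0.png

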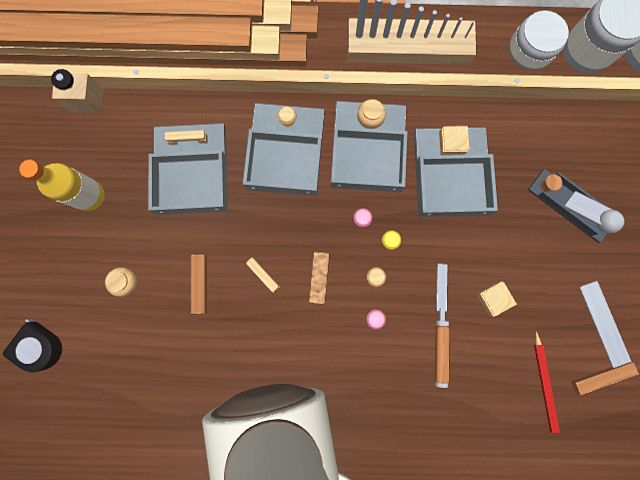

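View pics/scene0.png

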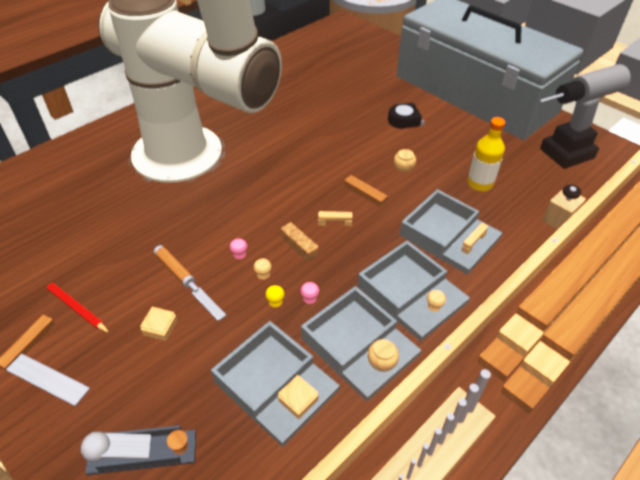

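Top view: 
- Loose parts: bun foot (120,281), knob (376,277), post cap (498,298), bar pull (262,275). 
- Look-alikes: pink knobs (363,217) and (376,319), yellow knob (391,240), glued samples (287,116), (371,113), (455,139), (185,135), and a brown offcut (198,284). 
- Bins by sample: pull (188,182), knob (284,162), bun (369,160), cap (456,183).

I choose the oak-coloured parts on the bench and fit their silhouettes in both cameras.

```bash
cat > fit.py <<'E'
from station import telemetry, eyes
import cv2,numpy as np
from scipy.optimize import minimize
M={c:eyes.camera_model(c) for c in("top","scene")}
def proj(c,P):
    m=M[c];T=np.linalg.inv(np.array(m["pose"]));q=np.c_[P,np.ones(len(P))]@T.T
    f=240/np.tan(np.radians(m["vfov"])/2);return np.c_[m["cx"]+f*q[:,0]/-q[:,2],m["cy"]+f*q[:,1]/q[:,2]]
def ray(c,uv,z):
    m=M[c];T=np.array(m["pose"]);f=240/np.tan(np.radians(m["vfov"])/2)
    d=T[:3,:3]@[(uv[0]-m["cx"])/f,-(uv[1]-m["cy"])/f,-1];o=T[:3,3];return (o+d*(z-o[2])/d[2])[:2]
def box(x0,x1,y0,y1,z0,z1): return np.array([[x,y,z] for x in(x0,x1) for y in(y0,y1) for z in(z0,z1)])/1e3
def rings(*rz):
    a=np.linspace(0,2*np.pi,24);return np.vstack([np.c_[r*np.cos(a),r*np.sin(a),0*a+z] for r,z in rz])/1e3
S={"bun_foot":[rings((18,0),(26,12),(26,22),(18,38))],
"round_knob":[rings((10,0),(12,15)),rings((12,15),(17,21),(17,26),(8,33))],
"post_cap":[np.vstack([box(-23,23,-23,23,0,20),box(-19,19,-19,19,20,26),[[0,0,.04]]])],
"bar_pull":[box(-36,36,-8,8,14,28),box(-36,-20,-8,8,0,16),box(20,36,-8,8,0,16)],
"bin":[box(-52,52,-66,66,0,40),box(52,112,-60,60,0,18)],
"sanding_block":[box(-45,45,-14,14,0,30)],"chisel":[box(-105,0,-11,11,0,22),box(0,105,-9,9,0,8)]}
def mask(c,parts,p,off):
    im=np.zeros((960,1280),np.uint8);R=np.array([[np.cos(p[2]),-np.sin(p[2])],[np.sin(p[2]),np.cos(p[2])]])
    for P in parts:
        Q=P.copy();Q[:,:2]=P[:,:2]@R.T+p[:2]
        u=proj(c,Q)*2+.5; h=cv2.convexHull(u.astype(np.float32))
        cv2.fillConvexPoly(im,np.round(h*16).astype(np.int32),255,shift=4)
    return cv2.resize(im,(640,480),interpolation=cv2.INTER_AREA)/255.
def fit(name,masks,p0,yaw=True,parts=None):
    parts=parts or S[name]
    def cost(p):
        p=np.array([p[0],p[1],p[2]*10 if yaw else 0]);e=0
        for c,k in masks.items():
            m=mask(c,parts,p,0);e+=1-np.minimum(m,k).sum()/np.maximum(m,k).sum()
        return e/len(masks)
    best=None
    for y in ([0,.4,.8,1.2,-.4,-.8,-1.2,1.57] if yaw=="all" else [p0[2]]):
        x0=np.array([p0[0],p0[1],y/10])
        r=minimize(cost,x0,method="Nelder-Mead",options=dict(initial_simplex=x0+np.array([[0,0,0],[.01,0,0],[0,.01,0],[0,0,.02]]),xatol=1e-4,fatol=1e-4,maxiter=80))
        if best is None or r.fun<best.fun: best=r
    return best.x*[1,1,10],best.fun
def find(q,c,near,tol=30):
    for d in eyes.outline_of(q,c):
        if np.hypot(*(np.array(d["location"])-near))<tol: return d
E
cat > m1.py <<'E'
from fit import *
L=[("bun_foot",(120,281),False),("round_knob",(376,277),False),("post_cap",(498,298),"all"),("bar_pull",(262,275),"all"),("sanding_block",(319,278),"all"),("chisel",(442,325),"all")]
B=[("bin_bar_pull",(188,175)),("bin_round_knob",(284,155)),("bin_bun_foot",(369,150)),("bin_post_cap",(456,175))]
for q,uv,y in L+[(b,u,True) for b,u in B]:
    s="bin" if q[:3]=="bin" else q
    w=ray("top",uv,.015); ms={}
    for c in("top","scene"):
        d=find(q,c,proj(c,np.array([[*w,.015]]))[0],35)
        if d: ms[c]=d["pixels"].astype(float)
    out=[]
    for sub in [ms]+[{c:ms[c]} for c in ms]:
        p,e=fit(s,sub,[*w,0],y); out.append("/".join(sub)[:9]+" "+str(np.round(p,4).tolist())+f" e{e:.3f}")
    print(q,*out,sep="\n   ")
E
python3 m1.py
python3 - <<'E'
import cv2
a=cv2.imread("pics/top0.png");cv2.imwrite("pics/crop0.png",cv2.resize(a[200:340,230:530],None,fx=2.6,fy=2.6,interpolation=cv2.INTER_CUBIC))
E
```

```text
bun_foot
   top/scene [0.4165, 0.3563, 0.1077] e0.072
   top [0.4163, 0.3569, 0.2282] e0.046
   scene [0.4182, 0.354, 0.0763] e0.053
round_knob
   top/scene [0.4351, -0.0969, -0.0061] e0.530
   top [0.4351, -0.0969, -0.0061] e0.060
   scene [0.4356, -0.0977, 0.0] e1.000
post_cap
   top [0.4025, -0.3132, 0.4912] e0.056
   top [0.4025, -0.3132, 0.4912] e0.056
bar_pull
   top/scene [0.4347, 0.1044, 0.7761] e0.144
   top [0.4344, 0.1044, 0.7761] e0.086
   scene [0.4368, 0.1029, 0.8049] e0.163
sanding_block
   top/scene [0.4311, 0.0044, -0.0714] e0.083
   top [0.4311, 0.0042, -0.0592] e0.058
   scene [0.4327, 0.0031, -0.1155] e0.094
chisel
   top/scene [0.3555, -0.2161, -0.0351] e0.142
   top [0.3551, -0.2158, -0.0295] e0.134
   scene [0.3569, -0.2171, -0.0355] e0.141
bin_bar_pull
   top/scene [0.6004, 0.2465, 0.073] e0.038
   top [0.5997, 0.2471, 0.0639] e0.039
   scene [0.6012, 0.2453, 0.0737] e0.032
bin_round_knob
   top/scene [0.6421, 0.0752, -0.0622] e0.044
   top [0.6416, 0.0759, -0.0657] e0.036
   scene [0.6434, 0.0742, -0.0626] e0.041
bin_bun_foot
   top/scene [0.6518, -0.0817, -0.0372] e0.042
   top [0.6516, -0.0812, -0.0309] e0.048
   scene [0.652, -0.0821, -0.0354] e0.036
bin_post_cap
   top/scene [0.6064, -0.2408, 0.0477] e0.043
   top [0.6058, -0.24, 0.0451] e0.043
   scene [0.6068, -0.241, 0.0423] e0.037
```

View pics/crop0.png

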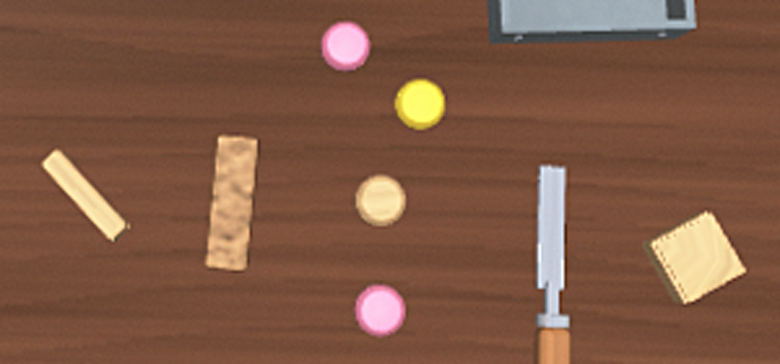

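The crop confirms the oak knob sits in the middle, at crop (381,200), with the pink and yellow ones around it. The two-camera fits agree to about 2 mm and the shape sizes match. Next I check that the cap and knob are the right way up and work out the first move.

```bash
cat > to.py <<'E'
import sys,numpy as np
from station import telemetry
from scipy.spatial.transform import Rotation as R
x,y,z,psi=map(float,sys.argv[1:5]); s=telemetry.observe()
r=R.from_quat(s["tcp_rot"]);X=r.as_matrix()[:,0];cur=np.arctan2(X[1],X[0])
g=R.from_matrix(np.array([[np.cos(psi),np.sin(psi),0],[np.sin(psi),-np.cos(psi),0],[0,0,-1]]).reshape(3,3))
rv=(r.inv()*g).as_rotvec();t=np.array([x,y,z])-s["ee_pos"]
print("clock",round(s["clock"],2),"at",np.round(s["ee_pos"],4),"psi",round(cur,3),"grip",round(s["gripper_width"],3),round(s["grip_force"],1),"F",np.round(s["wrist_force"],1))
print("rot rv",np.round(rv,3),"rows",round(np.abs(rv).max()/.125,1))
for n,q in(("before turn",r),("after turn",g)): v=q.inv().apply(t)*1e3;print(n,"travel",np.round(v,1),"rows",round(np.linalg.norm(v)/41.7,1))
E
python3 to.py .403 -.3138 .10 .49
python3 - <<'E'
import cv2,numpy as np
a=cv2.imread("pics/scene0.png");f=lambda c:cv2.resize(c,(400,300),interpolation=cv2.INTER_CUBIC)
cv2.imwrite("pics/crop1.png",np.hstack([f(a[290:350,120:200]),f(a[230:305,220:320])]))
E
```

```text
clock 1.1 at [ 0.2301 -0.5269  0.2313] psi 0.412 grip 0.998 0.0 F [ 0.4  0.5 -0. ]
rot rv [-0.    -0.    -0.078] rows 0.6
before turn travel [ 243.7 -126.1  131.3] rows 7.3
after turn travel [ 252.8 -106.7  131.3] rows 7.3
```

View pics/crop1.png

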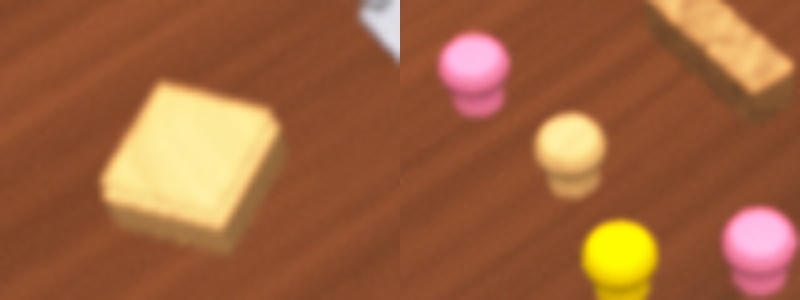

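The cap stands pyramid up (crop centre 190,170). The oak knob stands on its stem (crop 570,150).

```bash
python3 -m inch '[{"travel":[30.5,-15.8,16.4],"rotation":[0,0,0],"hand":1},{"travel":[30.5,-15.8,16.4],"rotation":[0,0,0],"hand":1},{"travel":[30.5,-15.8,16.4],"rotation":[0,0,0],"hand":1},{"travel":[30.5,-15.8,16.4],"rotation":[0,0,0],"hand":1},{"travel":[30.5,-15.8,16.4],"rotation":[0,0,0],"hand":1},{"travel":[30.5,-15.8,16.4],"rotation":[0,0,0],"hand":1},{"travel":[30.5,-15.8,16.4],"rotation":[0,0,0],"hand":1},{"travel":[30.5,-15.8,16.4],"rotation":[0,0,0],"hand":1}]' 40
python3 -m inch '[{"travel":[0,0,0],"rotation":[0,0,-0.078],"hand":1},{"travel":[0,0,0],"rotation":[0,0,0],"hand":1},{"travel":[0,0,0],"rotation":[0,0,0],"hand":1}]'
python3 to.py .403 -.3138 -.001 .49
```

```text
clock: 1.77
ee_pos: [0.404, -0.3121, 0.0996]
tcp_rot: [0.979, 0.204, 0.0, 0.0]
wrist_force: [-0.1, -1.0, 0.5]
gripper_width: 0.999
grip_force: 0.0
clock: 2.02
ee_pos: [0.4034, -0.3137, 0.1004]
tcp_rot: [0.97, 0.242, 0.0, 0.0]
wrist_force: [0.2, 0.3, -0.6]
gripper_width: 0.998
grip_force: 0.0
clock 2.02 at [ 0.4034 -0.3137  0.1004] psi 0.489 grip 0.998 0.0 F [ 0.2  0.3 -0.6]
rot rv [ 0.001  0.    -0.001] rows 0.0
before turn travel [-4.000e-01 -1.000e-01  1.014e+02] rows 2.4
after turn travel [ -0.4  -0.  101.4] rows 2.4
```

```bash
python3 -m inch '[{"travel":[0,0,30],"rotation":[0,0,0],"hand":1},{"travel":[0,0,30],"rotation":[0,0,0],"hand":1},{"travel":[0,0,25],"rotation":[0,0,0],"hand":1},{"travel":[0,0,15],"rotation":[0,0,0],"hand":1},{"travel":[0,0,0],"rotation":[0,0,0],"hand":1},{"travel":[0,0,0],"rotation":[0,0,0],"hand":0},{"travel":[0,0,0],"rotation":[0,0,0],"hand":-1},{"travel":[0,0,0],"rotation":[0,0,0],"hand":-1}]' 40
python3 -m inch '[{"travel":[0,0,0],"rotation":[0,0,0],"hand":-1},{"travel":[0,0,0],"rotation":[0,0,0],"hand":-1},{"travel":[0,0,0],"rotation":[0,0,0],"hand":-1},{"travel":[0,0,0],"rotation":[0,0,0],"hand":-1},{"travel":[0,0,0],"rotation":[0,0,0],"hand":-1}]'
python3 to.py .6064 -.2408 .09 .048
```

```text
clock: 2.68
ee_pos: [0.4041, -0.3152, 0.002]
tcp_rot: [0.97, 0.242, 0.001, 0.002]
wrist_force: [-1.1, 1.1, 0.9]
gripper_width: 0.605
grip_force: 0.0
clock: 3.1
ee_pos: [0.4042, -0.3151, 0.0021]
tcp_rot: [0.97, 0.242, 0.001, 0.002]
wrist_force: [-0.6, -1.3, 6.7]
gripper_width: 0.528
grip_force: 42.2
clock 3.1 at [ 0.4042 -0.3151  0.0021] psi 0.49 grip 0.528 42.2 F [-0.6 -1.3  6.7]
rot rv [ 0.004 -0.001  0.442] rows 3.5
before turn travel [213.4  29.9 -87.7] rows 5.6
after turn travel [205.5 -64.5 -87.9] rows 5.6
```

```bash
python3 -m inch '[{"travel":[0,0,-15],"rotation":[0,0,0],"hand":-1},{"travel":[0,0,-30],"rotation":[0,0,0.11],"hand":-1},{"travel":[0,0,-30],"rotation":[0,0,0.11],"hand":-1},{"travel":[0,0,-13],"rotation":[0,0,0.11],"hand":-1},{"travel":[0,0,0],"rotation":[0,0,0.11],"hand":-1},{"travel":[35,-11,0],"rotation":[0,0,0],"hand":-1},{"travel":[35,-11,0],"rotation":[0,0,0],"hand":-1},{"travel":[35,-11,0],"rotation":[0,0,0],"hand":-1}]'
python3 -m inch '[{"travel":[35,-11,0],"rotation":[0,0,0],"hand":-1},{"travel":[35,-11,0],"rotation":[0,0,0],"hand":-1},{"travel":[30,-9,0],"rotation":[0,0,0],"hand":-1},{"travel":[0,0,0],"rotation":[0,0,0],"hand":-1}]'
python3 to.py .6064 -.2408 .009 .048
```

```text
clock: 3.77
ee_pos: [0.5076, -0.2751, 0.089]
tcp_rot: [1.0, 0.024, 0.001, 0.001]
wrist_force: [-0.1, -1.1, -0.2]
gripper_width: 0.527
grip_force: 41.4
clock: 4.1
ee_pos: [0.6094, -0.2368, 0.0889]
tcp_rot: [1.0, 0.027, 0.002, 0.0]
wrist_force: [0.3, 0.1, -0.5]
gripper_width: 0.527
grip_force: 41.4
clock 4.1 at [ 0.6094 -0.2368  0.0889] psi 0.054 grip 0.527 41.4 F [ 0.3  0.1 -0.5]
rot rv [ 0.001 -0.004  0.006] rows 0.0
before turn travel [-3.5  3.8 79.9] rows 1.9
after turn travel [-3.2  3.8 79.9] rows 1.9
```

```bash
python3 -m inch '[{"travel":[-3,4,20],"rotation":[0,0,0],"hand":-1},{"travel":[0,0,25],"rotation":[0,0,0],"hand":-1},{"travel":[0,0,20],"rotation":[0,0,0],"hand":-1},{"travel":[0,0,8],"rotation":[0,0,0],"hand":-1},{"travel":[0,0,5],"rotation":[0,0,0],"hand":-1},{"travel":[0,0,2],"rotation":[0,0,0],"hand":-1},{"travel":[0,0,0],"rotation":[0,0,0],"hand":-1}]'
python3 to.py .6064 -.2408 .008 .048
```

```text
clock: 4.68
ee_pos: [0.6024, -0.2439, 0.0091]
tcp_rot: [1.0, 0.025, 0.001, 0.0]
wrist_force: [0.1, -0.3, -0.5]
gripper_width: 0.529
grip_force: 41.4
clock 4.68 at [ 0.6024 -0.2439  0.0091] psi 0.05 grip 0.529 41.4 F [ 0.1 -0.3 -0.5]
rot rv [ 0.001 -0.001  0.002] rows 0.0
before turn travel [ 4.1 -2.9  1.1] rows 0.1
after turn travel [ 4.1 -2.9  1.1] rows 0.1
```

```bash
python3 -m inch '[{"travel":[0,0,0.7],"rotation":[0,0,0],"hand":-1},{"travel":[0,0,0.5],"rotation":[0,0,0],"hand":-1},{"travel":[0,0,0],"rotation":[0,0,0],"hand":-1}]'; python3 to.py .6064 -.2408 .008 .048
```

```text
clock: 4.93
ee_pos: [0.6028, -0.244, 0.0082]
tcp_rot: [1.0, 0.025, 0.001, 0.001]
wrist_force: [-0.4, -0.5, 2.1]
gripper_width: 0.53
grip_force: 41.6
clock 4.93 at [ 0.6028 -0.244   0.0082] psi 0.05 grip 0.53 41.6 F [-0.4 -0.5  2.1]
rot rv [ 0.001 -0.002  0.002] rows 0.0
before turn travel [ 3.8 -3.   0.2] rows 0.1
after turn travel [ 3.8 -3.   0.2] rows 0.1
```

```bash
python3 -m inch '[{"travel":[0,0,0],"rotation":[0,0,0],"hand":0.2},{"travel":[0,0,0],"rotation":[0,0,0],"hand":0.4},{"travel":[0,0,0],"rotation":[0,0,0],"hand":0.4},{"travel":[0,0,0],"rotation":[0,0,0],"hand":0.4},{"travel":[0,0,-15],"rotation":[0,0,0],"hand":0.4},{"travel":[0,0,-25],"rotation":[0,0,0],"hand":0.4},{"travel":[0,0,-35],"rotation":[0,0,0],"hand":0.4},{"travel":[0,0,-25],"rotation":[0,0,0],"hand":0.4}]'; python3 to.py .4356 -.0974 .11 .0
```

```text
clock: 5.6
ee_pos: [0.6026, -0.2438, 0.1105]
tcp_rot: [1.0, 0.025, 0.001, 0.001]
wrist_force: [1.0, 0.4, 1.0]
gripper_width: 0.703
grip_force: 0.0
clock 5.6 at [ 0.6026 -0.2438  0.1105] psi 0.05 grip 0.703 0.0 F [1.  0.4 1. ]
rot rv [ 0.001 -0.002  0.05 ] rows 0.4
before turn travel [-1.595e+02 -1.546e+02 -1.000e-01] rows 5.3
after turn travel [-167.  -146.4    0.5] rows 5.3
```

```bash
python3 -m inch '[{"travel":[0,0,0],"rotation":[0,0,0.05],"hand":0.4},{"travel":[-28,-24.5,0],"rotation":[0,0,0],"hand":0.4},{"travel":[-28,-24.5,0],"rotation":[0,0,0],"hand":0.4},{"travel":[-28,-24.5,0],"rotation":[0,0,0],"hand":0.4},{"travel":[-28,-24.5,0],"rotation":[0,0,0],"hand":0.4},{"travel":[-28,-24.5,0],"rotation":[0,0,0],"hand":0.4},{"travel":[-27,-24,0],"rotation":[0,0,0],"hand":0.4},{"travel":[0,0,0],"rotation":[0,0,0],"hand":0.4}]'; python3 to.py .4356 -.0974 .002 .0
python3 - <<'E'
from fit import *
a=eyes.capture("scene");cv2.imwrite("pics/s1.png",cv2.resize(a[190:470,130:430,::-1],None,fx=2.1,fy=2.1,interpolation=cv2.INTER_CUBIC))
E
```

```text
clock: 6.27
ee_pos: [0.4286, -0.0918, 0.1049]
tcp_rot: [1.0, 0.001, -0.004, -0.002]
wrist_force: [-0.3, -0.9, -0.8]
gripper_width: 0.7
grip_force: 0.0
clock 6.27 at [ 0.4286 -0.0918  0.1049] psi 0.002 grip 0.7 0.0 F [-0.3 -0.9 -0.8]
rot rv [-0.005  0.007  0.002] rows 0.1
before turn travel [  7.7   6.  102.8] rows 2.5
after turn travel [  7.    5.6 102.9] rows 2.5
```

View pics/s1.png

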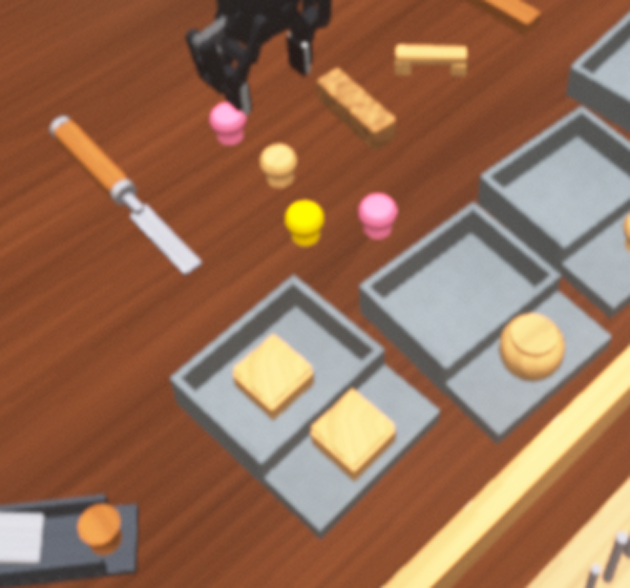

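Cap stands flat in its bin (crop 273,375), pyramid up. The gripper hangs above the oak knob (279,163). I let the arm settle before the final correction.

```bash
python3 -m inch '[{"travel":[0,0,0],"rotation":[0,0,0],"hand":0.4},{"travel":[0,0,0],"rotation":[0,0,0],"hand":0.4}]' 30; python3 to.py .4356 -.0974 .002 .0
```

```text
clock: 6.48
ee_pos: [0.4364, -0.0979, 0.1083]
tcp_rot: [1.0, -0.0, 0.001, 0.001]
wrist_force: [-0.1, -0.4, 0.7]
gripper_width: 0.699
grip_force: 0.0
clock 6.48 at [ 0.4364 -0.0979  0.1083] psi -0.0 grip 0.699 0.0 F [-0.1 -0.4  0.7]
rot rv [ 0.002 -0.003 -0.   ] rows 0.0
before turn travel [ -1.1  -0.7 106.3] rows 2.5
after turn travel [ -0.8  -0.5 106.3] rows 2.5
```

```bash
python3 -m inch '[{"travel":[-1,-1,30],"rotation":[0,0,0],"hand":0.4},{"travel":[0,0,30],"rotation":[0,0,0],"hand":0.4},{"travel":[0,0,30],"rotation":[0,0,0],"hand":0.4},{"travel":[0,0,15],"rotation":[0,0,0],"hand":0.4},{"travel":[0,0,0],"rotation":[0,0,0],"hand":0.4},{"travel":[0,0,0],"rotation":[0,0,0],"hand":-0.1},{"travel":[0,0,0],"rotation":[0,0,0],"hand":-1},{"travel":[0,0,0],"rotation":[0,0,0],"hand":-1}]' 30
python3 -m inch '[{"travel":[0,0,0],"rotation":[0,0,0],"hand":-1},{"travel":[0,0,0],"rotation":[0,0,0],"hand":-1},{"travel":[0,0,0],"rotation":[0,0,0],"hand":-1},{"travel":[0,0,0],"rotation":[0,0,0],"hand":-1}]'
python3 to.py .6421 .0752 .1 -.062
```

```text
clock: 7.15
ee_pos: [0.4359, -0.0971, 0.0037]
tcp_rot: [1.0, -0.0, 0.002, 0.001]
wrist_force: [0.4, 0.0, 0.4]
gripper_width: 0.375
grip_force: 29.7
clock: 7.48
ee_pos: [0.4358, -0.097, 0.0037]
tcp_rot: [1.0, -0.0, 0.002, 0.001]
wrist_force: [-0.0, -0.6, 7.3]
gripper_width: 0.374
grip_force: 30.1
clock 7.48 at [ 0.4358 -0.097   0.0037] psi -0.0 grip 0.374 30.1 F [-0.  -0.6  7.3]
rot rv [ 0.002 -0.004  0.062] rows 0.5
before turn travel [ 206.6 -172.   -95.9] rows 6.8
after turn travel [ 195.2 -184.7  -96.3] rows 6.8
```

```bash
python3 -m inch '[{"travel":[0,0,-5],"rotation":[0,0,0],"hand":-1},{"travel":[0,0,-15],"rotation":[0,0,0],"hand":-1},{"travel":[0,0,0],"rotation":[0,0,0],"hand":-1},{"travel":[0,0,0],"rotation":[0,0,0],"hand":-1}]'
python3 - <<'E'
from fit import *
s=telemetry.observe();print(s["gripper_width"],s["ee_pos"])
a=eyes.capture("scene");cv2.imwrite("pics/s2.png",cv2.resize(a[170:310,180:340,::-1],None,fx=4,fy=4,interpolation=cv2.INTER_CUBIC))
E
```

```text
clock: 7.82
ee_pos: [0.4345, -0.0962, 0.0225]
tcp_rot: [1.0, -0.0, 0.001, 0.0]
wrist_force: [0.2, -0.2, -1.0]
gripper_width: 0.371
grip_force: 29.9
0.37060390875539284 [ 0.43450951 -0.09616041  0.02254972]
```

View pics/s2.png

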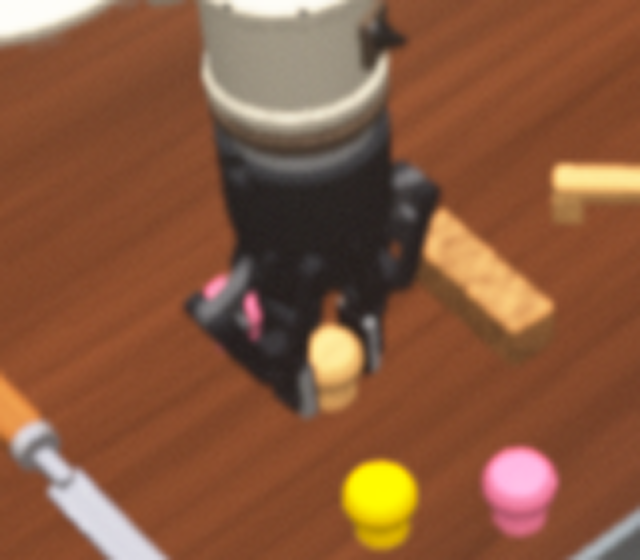

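The knob (crop 335,360) is held upright by its cap and clear of its neighbours. Carrying it on.

```bash
python3 -m inch '[{"travel":[0,0,-38],"rotation":[0,0,0.062],"hand":-1},{"travel":[0,0,-38],"rotation":[0,0,0],"hand":-1},{"travel":[24.4,-23,0],"rotation":[0,0,0],"hand":-1},{"travel":[24.4,-23,0],"rotation":[0,0,0],"hand":-1},{"travel":[24.4,-23,0],"rotation":[0,0,0],"hand":-1},{"travel":[24.4,-23,0],"rotation":[0,0,0],"hand":-1},{"travel":[24.4,-23,0],"rotation":[0,0,0],"hand":-1},{"travel":[24.4,-23,0],"rotation":[0,0,0],"hand":-1}]'
python3 -m inch '[{"travel":[24.4,-23,0],"rotation":[0,0,0],"hand":-1},{"travel":[24.4,-23,0],"rotation":[0,0,0],"hand":-1},{"travel":[0,0,0],"rotation":[0,0,0],"hand":-1},{"travel":[0,0,0],"rotation":[0,0,0],"hand":-1},{"travel":[0,0,0],"rotation":[0,0,0],"hand":-1}]'
python3 to.py .6421 .0752 .0115 -.062
```

```text
clock: 8.53
ee_pos: [0.5889, 0.0342, 0.0966]
tcp_rot: [1.0, -0.031, -0.001, -0.0]
wrist_force: [1.5, -0.5, -0.3]
gripper_width: 0.374
grip_force: 30.0
clock: 8.95
ee_pos: [0.6391, 0.0754, 0.0965]
tcp_rot: [1.0, -0.031, -0.001, 0.0]
wrist_force: [0.4, 0.2, -0.4]
gripper_width: 0.371
grip_force: 30.0
clock 8.95 at [0.6391 0.0754 0.0965] psi -0.062 grip 0.371 30.0 F [ 0.4  0.2 -0.4]
rot rv [0.    0.003 0.   ] rows 0.0
before turn travel [ 3.3  0.  85. ] rows 2.0
after turn travel [ 3.   0.1 85. ] rows 2.0
```

```bash
python3 -m inch '[{"travel":[2,0,30],"rotation":[0,0,0],"hand":-1},{"travel":[0,0,25],"rotation":[0,0,0],"hand":-1},{"travel":[0,0,20],"rotation":[0,0,0],"hand":-1},{"travel":[0,0,7],"rotation":[0,0,0],"hand":-1},{"travel":[0,0,3],"rotation":[0,0,0],"hand":-1},{"travel":[0,0,0],"rotation":[0,0,0],"hand":-1},{"travel":[0,0,1],"rotation":[0,0,0],"hand":-1},{"travel":[0,0,0],"rotation":[0,0,0],"hand":-1}]'
python3 to.py .6421 .0752 .0097 -.062
```

```text
clock: 9.62
ee_pos: [0.6434, 0.0752, 0.0136]
tcp_rot: [1.0, -0.031, 0.001, 0.0]
wrist_force: [-0.1, -1.3, 0.2]
gripper_width: 0.371
grip_force: 30.0
clock 9.62 at [0.6434 0.0752 0.0136] psi -0.062 grip 0.371 30.0 F [-0.1 -1.3  0.2]
rot rv [ 0.    -0.003 -0.   ] rows 0.0
before turn travel [-1.3  0.1  3.9] rows 0.1
after turn travel [-1.3  0.1  3.9] rows 0.1
```

```bash
python3 -m inch '[{"travel":[0,0,2],"rotation":[0,0,0],"hand":-1},{"travel":[0,0,1],"rotation":[0,0,0],"hand":-1},{"travel":[0,0,0],"rotation":[0,0,0],"hand":-1}]'
python3 to.py .6421 .0752 .0097 -.062
```

```text
clock: 9.87
ee_pos: [0.6428, 0.0754, 0.0097]
tcp_rot: [1.0, -0.031, 0.001, 0.0]
wrist_force: [0.1, 0.5, 3.2]
gripper_width: 0.369
grip_force: 30.2
clock 9.87 at [0.6428 0.0754 0.0097] psi -0.062 grip 0.369 30.2 F [0.1 0.5 3.2]
rot rv [ 0.    -0.001 -0.   ] rows 0.0
before turn travel [-0.7  0.3  0. ] rows 0.0
after turn travel [-0.7  0.3  0. ] rows 0.0
```

Contact (3 N). Release, rise, and on to the bar pull.

```bash
python3 -m inch '[{"travel":[0,0,0],"rotation":[0,0,0],"hand":-0.1},{"travel":[0,0,0],"rotation":[0,0,0],"hand":0.1},{"travel":[0,0,0],"rotation":[0,0,0],"hand":0.1},{"travel":[0,0,0],"rotation":[0,0,0],"hand":0.1},{"travel":[0,0,-15],"rotation":[0,0,0],"hand":0.1},{"travel":[0,0,-25],"rotation":[0,0,0],"hand":0.1},{"travel":[0,0,-35],"rotation":[0,0,0],"hand":0.1},{"travel":[0,0,-25],"rotation":[0,0,0],"hand":0.1}]'; python3 to.py .4357 .1037 .10 .785
```

```text
clock: 10.53
ee_pos: [0.6429, 0.0755, 0.1124]
tcp_rot: [1.0, -0.031, 0.001, 0.0]
wrist_force: [0.6, 0.2, 0.4]
gripper_width: 0.548
grip_force: 0.0
clock 10.53 at [0.6429 0.0755 0.1124] psi -0.062 grip 0.548 0.0 F [0.6 0.2 0.4]
rot rv [ 0.001 -0.002 -0.847] rows 6.8
before turn travel [-208.6  -15.3   11.9] rows 5.0
after turn travel [-126.6 -166.4   12.4] rows 5.0
```

```bash
python3 -m inch '[{"travel":[-34.8,-2.5,0],"rotation":[0,0,0],"hand":0.1},{"travel":[-34.8,-2.5,0],"rotation":[0,0,0],"hand":0.1},{"travel":[-34.8,-2.5,2],"rotation":[0,0,0],"hand":0.1},{"travel":[-34.8,-2.5,3],"rotation":[0,0,0],"hand":0.1},{"travel":[-34.8,-2.5,3],"rotation":[0,0,0],"hand":0.1},{"travel":[-34.8,-2.5,4],"rotation":[0,0,0],"hand":0.1},{"travel":[0,0,0],"rotation":[0,0,-0.121],"hand":0.1},{"travel":[0,0,0],"rotation":[0,0,-0.121],"hand":0.1}]'
python3 -m inch '[{"travel":[0,0,0],"rotation":[0,0,-0.121],"hand":0.1},{"travel":[0,0,0],"rotation":[0,0,-0.121],"hand":0.1},{"travel":[0,0,0],"rotation":[0,0,-0.121],"hand":0.1},{"travel":[0,0,0],"rotation":[0,0,-0.121],"hand":0.1},{"travel":[0,0,0],"rotation":[0,0,-0.121],"hand":0.1},{"travel":[0,0,0],"rotation":[0,0,0],"hand":0.1},{"travel":[0,0,0],"rotation":[0,0,0],"hand":0.1}]' 30
python3 to.py .4357 .1037 .003 .785
python3 - <<'E'
from fit import *
a=eyes.capture("scene");cv2.imwrite("pics/s3.png",cv2.resize(a[170:450,230:490,::-1],None,fx=2.1,fy=2.1,interpolation=cv2.INTER_CUBIC))
E
```

```text
clock: 11.2
ee_pos: [0.4319, 0.1039, 0.0967]
tcp_rot: [0.996, 0.093, -0.001, -0.0]
wrist_force: [1.3, 0.4, -0.2]
gripper_width: 0.55
grip_force: 0.0
clock: 11.78
ee_pos: [0.4351, 0.1034, 0.0977]
tcp_rot: [0.925, 0.381, 0.001, 0.0]
wrist_force: [1.6, -0.2, -0.5]
gripper_width: 0.548
grip_force: 0.0
clock 11.78 at [0.4351 0.1034 0.0977] psi 0.781 grip 0.548 0.0 F [ 1.6 -0.2 -0.5]
rot rv [ 0.001 -0.001 -0.004] rows 0.0
before turn travel [ 0.6  0.2 94.7] rows 2.3
after turn travel [ 0.6  0.2 94.7] rows 2.3
```

View pics/s3.png

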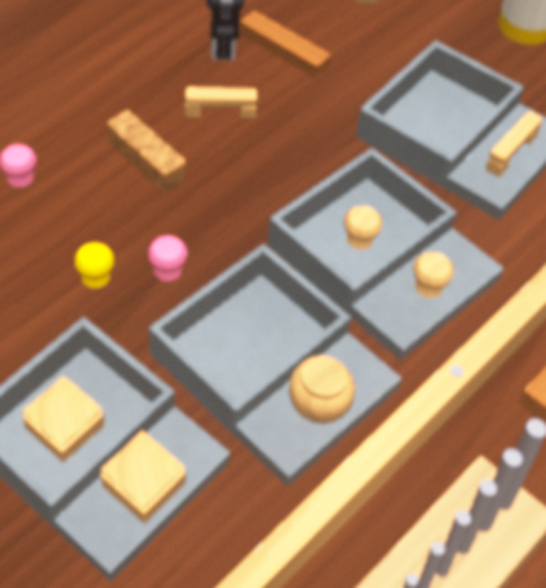

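The knob stands in its bin (crop 363,225), and the bar pull (220,100) stands on its feet below the fingers. Grasping it.

```bash
python3 -m inch '[{"travel":[0.5,0,30],"rotation":[0,0,0],"hand":0.1},{"travel":[0,0,30],"rotation":[0,0,0],"hand":0.1},{"travel":[0,0,22],"rotation":[0,0,0],"hand":0.1},{"travel":[0,0,12],"rotation":[0,0,0],"hand":0.1},{"travel":[0,0,0],"rotation":[0,0,0],"hand":0.1},{"travel":[0,0,0],"rotation":[0,0,0],"hand":-0.4},{"travel":[0,0,0],"rotation":[0,0,0],"hand":-1},{"travel":[0,0,0],"rotation":[0,0,0],"hand":-1}]' 30
python3 -m inch '[{"travel":[0,0,0],"rotation":[0,0,0],"hand":-1},{"travel":[0,0,0],"rotation":[0,0,0],"hand":-1},{"travel":[0,0,0],"rotation":[0,0,0],"hand":-1},{"travel":[0,0,0],"rotation":[0,0,0],"hand":-1}]'
python3 to.py .6004 .2465 .1 1.644
```

```text
clock: 12.5
ee_pos: [0.4365, 0.1038, 0.0044]
tcp_rot: [0.924, 0.382, 0.001, 0.001]
wrist_force: [0.3, -0.1, -0.4]
gripper_width: 0.181
grip_force: 32.2
clock: 12.83
ee_pos: [0.4365, 0.1037, 0.0043]
tcp_rot: [0.924, 0.382, 0.001, 0.001]
wrist_force: [-2.1, 0.1, 6.7]
gripper_width: 0.183
grip_force: 33.2
clock 12.83 at [0.4365 0.1037 0.0043] psi 0.785 grip 0.183 33.2 F [-2.1  0.1  6.7]
rot rv [ 0.003 -0.001 -0.859] rows 6.9
before turn travel [217.   14.9 -95.2] rows 5.7
after turn travel [130.4 173.9 -95.7] rows 5.7
```

```bash
python3 -m inch '[{"travel":[0,0,-10],"rotation":[0,0,0],"hand":-1},{"travel":[0,0,-28],"rotation":[0,0,-0.122],"hand":-1},{"travel":[0,0,-28],"rotation":[0,0,-0.123],"hand":-1},{"travel":[0,0,-20],"rotation":[0,0,-0.123],"hand":-1},{"travel":[0,0,-10],"rotation":[0,0,-0.123],"hand":-1},{"travel":[0,0,0],"rotation":[0,0,-0.123],"hand":-1},{"travel":[0,0,0],"rotation":[0,0,-0.123],"hand":-1},{"travel":[0,0,0],"rotation":[0,0,-0.122],"hand":-1}]'
python3 -m inch '[{"travel":[21.7,29,0],"rotation":[0,0,0],"hand":-1},{"travel":[21.7,29,0],"rotation":[0,0,0],"hand":-1},{"travel":[21.7,29,0],"rotation":[0,0,0],"hand":-1},{"travel":[21.7,29,0],"rotation":[0,0,0],"hand":-1},{"travel":[21.7,29,0],"rotation":[0,0,0],"hand":-1},{"travel":[21.7,29,0],"rotation":[0,0,0],"hand":-1},{"travel":[0,0,0],"rotation":[0,0,0],"hand":-1},{"travel":[0,0,0],"rotation":[0,0,0],"hand":-1}]'
python3 to.py .6004 .2465 .0103 1.644
```

```text
clock: 13.5
ee_pos: [0.4353, 0.1038, 0.1]
tcp_rot: [0.679, 0.734, 0.0, 0.001]
wrist_force: [-0.0, -0.2, -0.8]
gripper_width: 0.179
grip_force: 32.2
clock: 14.17
ee_pos: [0.5996, 0.2473, 0.0988]
tcp_rot: [0.68, 0.733, -0.0, -0.0]
wrist_force: [-0.7, -1.3, -0.3]
gripper_width: 0.183
grip_force: 32.2
clock 14.17 at [0.5996 0.2473 0.0988] psi 1.645 grip 0.183 32.2 F [-0.7 -1.3 -0.3]
rot rv [-0.     0.     0.001] rows 0.0
before turn travel [-0.8  0.7 88.5] rows 2.1
after turn travel [-0.8  0.7 88.5] rows 2.1
```

```bash
python3 -m inch '[{"travel":[-1,0.5,30],"rotation":[0,0,0],"hand":-1},{"travel":[0,0,28],"rotation":[0,0,0],"hand":-1},{"travel":[0,0,17],"rotation":[0,0,0],"hand":-1},{"travel":[0,0,8],"rotation":[0,0,0],"hand":-1},{"travel":[0,0,3],"rotation":[0,0,0],"hand":-1},{"travel":[0,0,0],"rotation":[0,0,0],"hand":-1},{"travel":[0,0,1],"rotation":[0,0,0],"hand":-1},{"travel":[0,0,0],"rotation":[0,0,0],"hand":-1}]'
python3 to.py .6004 .2465 .0103 1.644
```

```text
clock: 14.83
ee_pos: [0.6009, 0.2455, 0.0138]
tcp_rot: [0.681, 0.732, 0.001, 0.001]
wrist_force: [0.4, 0.8, -0.5]
gripper_width: 0.181
grip_force: 32.2
clock 14.83 at [0.6009 0.2455 0.0138] psi 1.644 grip 0.181 32.2 F [ 0.4  0.8 -0.5]
rot rv [ 0.003 -0.    -0.   ] rows 0.0
before turn travel [ 1.  -0.4  3.5] rows 0.1
after turn travel [ 1.  -0.4  3.5] rows 0.1
```

```bash
python3 -m inch '[{"travel":[0,0,2],"rotation":[0,0,0],"hand":-1},{"travel":[0,0,1],"rotation":[0,0,0],"hand":-1},{"travel":[0,0,0],"rotation":[0,0,0],"hand":-1}]'
python3 to.py .6004 .2465 .0103 1.644
```

```text
clock: 15.08
ee_pos: [0.6006, 0.2455, 0.0104]
tcp_rot: [0.681, 0.732, 0.001, 0.001]
wrist_force: [-1.5, -1.4, 4.5]
gripper_width: 0.18
grip_force: 32.9
clock 15.08 at [0.6006 0.2455 0.0104] psi 1.644 grip 0.18 32.9 F [-1.5 -1.4  4.5]
rot rv [ 0.002 -0.    -0.   ] rows 0.0
before turn travel [ 1.  -0.1  0.1] rows 0.0
after turn travel [ 1.  -0.1  0.1] rows 0.0
```

```bash
python3 -m inch '[{"travel":[0,0,0],"rotation":[0,0,0],"hand":-0.5},{"travel":[0,0,0],"rotation":[0,0,0],"hand":-0.3},{"travel":[0,0,0],"rotation":[0,0,0],"hand":-0.3},{"travel":[0,0,0],"rotation":[0,0,0],"hand":-0.3},{"travel":[0,0,-15],"rotation":[0,0,0],"hand":-0.3},{"travel":[0,0,-25],"rotation":[0,0,0],"hand":-0.3},{"travel":[0,0,-35],"rotation":[0,0,0],"hand":-0.3},{"travel":[0,0,-30],"rotation":[0,0,0],"hand":-0.3}]'; python3 to.py .417 .3556 .10 0
```

```text
clock: 15.75
ee_pos: [0.5997, 0.2454, 0.1163]
tcp_rot: [0.681, 0.732, 0.0, 0.0]
wrist_force: [0.8, -0.2, 0.4]
gripper_width: 0.347
grip_force: 0.0
clock 15.75 at [0.5997 0.2454 0.1163] psi 1.644 grip 0.347 0.0 F [ 0.8 -0.2  0.4]
rot rv [ 0.    -0.     1.644] rows 13.2
before turn travel [ 123.3 -174.1   16.3] rows 5.1
after turn travel [-182.7 -110.2   16.3] rows 5.1
```

```bash
python3 -m inch '[{"travel":[20.5,-29,0],"rotation":[0,0,0],"hand":1},{"travel":[20.5,-29,0],"rotation":[0,0,0],"hand":1},{"travel":[20.5,-29,0],"rotation":[0,0,0],"hand":1},{"travel":[20.5,-29,0],"rotation":[0,0,0],"hand":1},{"travel":[20.5,-29,0],"rotation":[0,0,0],"hand":1},{"travel":[20.5,-29,0],"rotation":[0,0,0],"hand":1},{"travel":[0,0,0],"rotation":[0,0,0.12],"hand":1},{"travel":[0,0,0],"rotation":[0,0,0.12],"hand":1}]'
python3 -m inch '[{"travel":[0,0,0],"rotation":[0,0,0.12],"hand":1},{"travel":[0,0,0],"rotation":[0,0,0.12],"hand":1},{"travel":[0,0,0],"rotation":[0,0,0.12],"hand":1},{"travel":[0,0,0],"rotation":[0,0,0.12],"hand":1},{"travel":[0,0,0],"rotation":[0,0,0.12],"hand":1},{"travel":[0,0,0],"rotation":[0,0,0.12],"hand":1},{"travel":[0,0,0],"rotation":[0,0,0.12],"hand":1},{"travel":[0,0,0],"rotation":[0,0,0.12],"hand":1}]'
python3 -m inch '[{"travel":[0,0,0],"rotation":[0,0,0.12],"hand":1},{"travel":[0,0,0],"rotation":[0,0,0.12],"hand":1},{"travel":[0,0,0],"rotation":[0,0,0.12],"hand":1},{"travel":[0,0,0],"rotation":[0,0,0.08],"hand":1},{"travel":[0,0,0],"rotation":[0,0,0],"hand":1},{"travel":[0,0,0],"rotation":[0,0,0],"hand":1}]'
python3 to.py .417 .3556 .001 0
python3 - <<'E'
from fit import *
a=eyes.capture("scene");cv2.imwrite("pics/s4.png",cv2.resize(a[90:300,300:540,::-1],None,fx=2.6,fy=2.6,interpolation=cv2.INTER_CUBIC))
E
```

```text
clock: 16.42
ee_pos: [0.4154, 0.3566, 0.115]
tcp_rot: [0.764, 0.645, 0.0, 0.0]
wrist_force: [1.1, 0.2, -0.3]
gripper_width: 0.998
grip_force: 0.0
clock: 17.08
ee_pos: [0.4174, 0.3555, 0.1151]
tcp_rot: [0.976, 0.217, 0.001, -0.0]
wrist_force: [-0.1, -0.4, 0.0]
gripper_width: 0.999
grip_force: 0.0
clock: 17.58
ee_pos: [0.4174, 0.3555, 0.1147]
tcp_rot: [1.0, 0.003, 0.0, -0.0]
wrist_force: [0.2, -0.2, -1.3]
gripper_width: 1.001
grip_force: 0.0
clock 17.58 at [0.4174 0.3555 0.1147] psi 0.006 grip 1.001 0.0 F [ 0.2 -0.2 -1.3]
rot rv [-0.    -0.001  0.006] rows 0.0
before turn travel [-5.000e-01 -1.000e-01  1.137e+02] rows 2.7
after turn travel [-4.000e-01 -1.000e-01  1.137e+02] rows 2.7
```

View pics/s4.png

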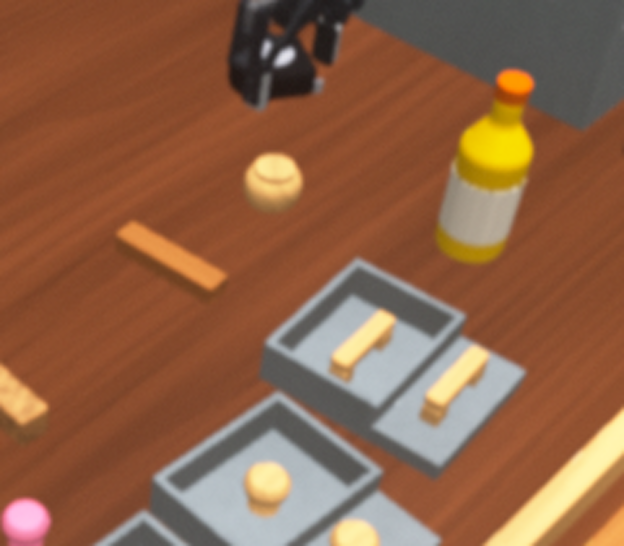

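The pull stands in its bin like its sample (crop 362,345), and the bun foot (273,182) is upright under the gripper. Grasping it.

```bash
python3 -m inch '[{"travel":[0,0,36],"rotation":[0,0,0],"hand":1},{"travel":[0,0,36],"rotation":[0,0,0],"hand":1},{"travel":[0,0,28],"rotation":[0,0,0],"hand":1},{"travel":[0,0,14],"rotation":[0,0,0],"hand":1},{"travel":[0,0,0],"rotation":[0,0,0],"hand":1},{"travel":[0,0,0],"rotation":[0,0,0],"hand":0.4},{"travel":[0,0,0],"rotation":[0,0,0],"hand":-1},{"travel":[0,0,0],"rotation":[0,0,0],"hand":-1}]' 40
python3 -m inch '[{"travel":[0,0,0],"rotation":[0,0,0],"hand":-1},{"travel":[0,0,0],"rotation":[0,0,0],"hand":-1},{"travel":[0,0,0],"rotation":[0,0,0],"hand":-1},{"travel":[0,0,0],"rotation":[0,0,0],"hand":-1}]'
python3 to.py .6518 -.0817 .1 -.037
```

```text
clock: 18.3
ee_pos: [0.4188, 0.3562, 0.002]
tcp_rot: [1.0, 0.002, 0.002, -0.001]
wrist_force: [-0.7, -2.5, 5.5]
gripper_width: 0.609
grip_force: 6.3
clock: 18.63
ee_pos: [0.4188, 0.3562, 0.0023]
tcp_rot: [1.0, 0.002, 0.002, -0.001]
wrist_force: [-1.4, -1.5, 7.0]
gripper_width: 0.588
grip_force: 41.3
clock 18.63 at [0.4188 0.3562 0.0023] psi 0.004 grip 0.588 41.3 F [-1.4 -1.5  7. ]
rot rv [-0.002 -0.003  0.041] rows 0.3
before turn travel [231.4 438.7 -97.6] rows 12.1
after turn travel [249.  429.  -97.7] rows 12.1
```

```bash
python3 -m inch '[{"travel":[0,0,-10],"rotation":[0,0,0],"hand":-1},{"travel":[0,0,-30],"rotation":[0,0,0.04],"hand":-1},{"travel":[0,0,-35],"rotation":[0,0,0],"hand":-1},{"travel":[0,0,-35],"rotation":[0,0,0],"hand":-1},{"travel":[18,31,0],"rotation":[0,0,0],"hand":-1},{"travel":[18,31,0],"rotation":[0,0,0],"hand":-1},{"travel":[18,31,0],"rotation":[0,0,0],"hand":-1},{"travel":[18,31,0],"rotation":[0,0,0],"hand":-1}]'
python3 -m inch '[{"travel":[18,31,0],"rotation":[0,0,0],"hand":-1},{"travel":[18,31,0],"rotation":[0,0,0],"hand":-1},{"travel":[18,31,0],"rotation":[0,0,0],"hand":-1},{"travel":[18,31,0],"rotation":[0,0,0],"hand":-1},{"travel":[18,31,0],"rotation":[0,0,0],"hand":-1},{"travel":[18,31,0],"rotation":[0,0,0],"hand":-1},{"travel":[18,31,0],"rotation":[0,0,0],"hand":-1},{"travel":[18,31,0],"rotation":[0,0,0],"hand":-1}]'
python3 -m inch '[{"travel":[18,31,0],"rotation":[0,0,0],"hand":-1},{"travel":[14,25,0],"rotation":[0,0,0],"hand":-1},{"travel":[0,0,0],"rotation":[0,0,0],"hand":-1},{"travel":[0,0,0],"rotation":[0,0,0],"hand":-1},{"travel":[0,0,0],"rotation":[0,0,0],"hand":-1}]'
python3 to.py .6518 -.0817 .0085 -.037
```

```text
clock: 19.3
ee_pos: [0.4856, 0.2277, 0.1117]
tcp_rot: [1.0, -0.018, 0.001, -0.0]
wrist_force: [-0.1, -0.2, 0.6]
gripper_width: 0.593
grip_force: 41.9
clock: 19.97
ee_pos: [0.6205, -0.026, 0.1114]
tcp_rot: [1.0, -0.018, 0.001, 0.0]
wrist_force: [0.1, 0.7, -0.5]
gripper_width: 0.589
grip_force: 41.9
clock: 20.38
ee_pos: [0.6493, -0.0808, 0.1105]
tcp_rot: [1.0, -0.018, 0.0, -0.0]
wrist_force: [0.3, 1.1, -0.7]
gripper_width: 0.588
grip_force: 41.9
clock 20.38 at [ 0.6493 -0.0808  0.1105] psi -0.036 grip 0.588 41.9 F [ 0.3  1.1 -0.7]
rot rv [-0.    -0.     0.001] rows 0.0
before turn travel [  2.5   0.9 102. ] rows 2.4
after turn travel [  2.5   0.8 102. ] rows 2.4
```

```bash
python3 -m inch '[{"travel":[2,1,36],"rotation":[0,0,0],"hand":-1},{"travel":[0,0,30],"rotation":[0,0,0],"hand":-1},{"travel":[0,0,20],"rotation":[0,0,0],"hand":-1},{"travel":[0,0,9],"rotation":[0,0,0],"hand":-1},{"travel":[0,0,4],"rotation":[0,0,0],"hand":-1},{"travel":[0,0,0],"rotation":[0,0,0],"hand":-1},{"travel":[0,0,0],"rotation":[0,0,0],"hand":-1}]'
python3 to.py .6518 -.0817 .0083 -.037
```

```text
clock: 20.97
ee_pos: [0.6526, -0.0822, 0.0127]
tcp_rot: [1.0, -0.018, 0.001, 0.0]
wrist_force: [0.3, -0.1, -0.1]
gripper_width: 0.588
grip_force: 41.9
clock 20.97 at [ 0.6526 -0.0822  0.0127] psi -0.036 grip 0.588 41.9 F [ 0.3 -0.1 -0.1]
rot rv [ 0.001 -0.003  0.001] rows 0.0
before turn travel [-0.8 -0.5  4.4] rows 0.1
after turn travel [-0.8 -0.5  4.4] rows 0.1
```

```bash
python3 -m inch '[{"travel":[0,0,2],"rotation":[0,0,0],"hand":-1},{"travel":[0,0,1.5],"rotation":[0,0,0],"hand":-1},{"travel":[0,0,0.5],"rotation":[0,0,0],"hand":-1},{"travel":[0,0,0],"rotation":[0,0,0],"hand":-1}]'
python3 to.py .6518 -.0817 .0083 -.037
```

```text
clock: 21.3
ee_pos: [0.6524, -0.0827, 0.0084]
tcp_rot: [1.0, -0.018, 0.001, 0.0]
wrist_force: [-2.0, 0.1, 5.1]
gripper_width: 0.587
grip_force: 42.3
clock 21.3 at [ 0.6524 -0.0827  0.0084] psi -0.036 grip 0.587 42.3 F [-2.   0.1  5.1]
rot rv [ 0.    -0.002  0.001] rows 0.0
before turn travel [-0.7 -0.9  0.1] rows 0.0
after turn travel [-0.7 -0.9  0.1] rows 0.0
```

```bash
python3 -m inch '[{"travel":[0,0,0],"rotation":[0,0,0],"hand":0.3},{"travel":[0,0,0],"rotation":[0,0,0],"hand":0.5},{"travel":[0,0,0],"rotation":[0,0,0],"hand":0.5},{"travel":[0,0,0],"rotation":[0,0,0],"hand":0.5},{"travel":[0,0,-15],"rotation":[0,0,0],"hand":0.5},{"travel":[0,0,-25],"rotation":[0,0,0],"hand":0.5},{"travel":[0,0,-38],"rotation":[0,0,0],"hand":0.5},{"travel":[0,0,-38],"rotation":[0,0,0],"hand":0.5}]'
python3 -m inch '[{"travel":[-35,0,-15],"rotation":[0,0,0],"hand":0.5},{"travel":[-35,0,-15],"rotation":[0,0,0],"hand":0.5},{"travel":[-35,0,-15],"rotation":[0,0,0],"hand":0.5},{"travel":[-35,0,-15],"rotation":[0,0,0],"hand":0.5},{"travel":[-35,0,-15],"rotation":[0,0,0],"hand":0.5},{"travel":[-35,0,-15],"rotation":[0,0,0],"hand":0.5},{"travel":[0,0,0],"rotation":[0,0,0],"hand":0.5},{"travel":[0,0,0],"rotation":[0,0,0],"hand":0.5}]'
python3 - <<'E'
from fit import *
a=eyes.capture("scene");cv2.imwrite("pics/s5.png",a[:,:,::-1])
E
```

```text
clock: 21.97
ee_pos: [0.6505, -0.0821, 0.124]
tcp_rot: [1.0, -0.018, -0.001, -0.0]
wrist_force: [0.6, -0.6, -0.1]
gripper_width: 0.756
grip_force: 0.0
clock: 22.63
ee_pos: [0.4415, -0.0751, 0.2152]
tcp_rot: [1.0, -0.019, 0.002, 0.001]
wrist_force: [0.1, -0.1, 0.3]
gripper_width: 0.748
grip_force: 0.0
```

View pics/s5.png

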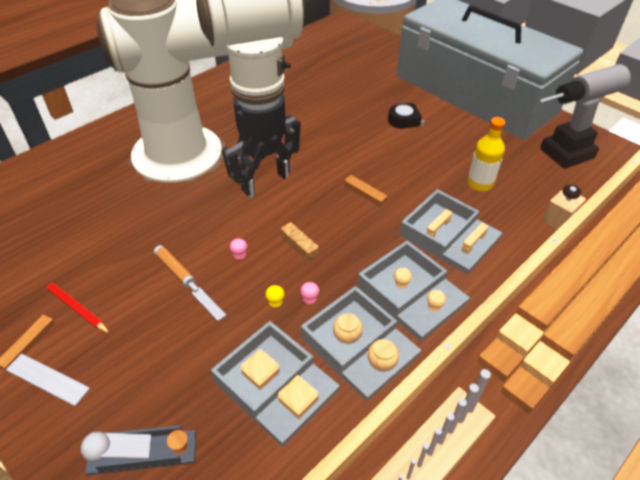

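All four parts stand in their own bins: cap (260,368), bun (348,327), knob (402,276), pull (439,222). The block, chisel and coloured knobs are where they were, and the arm is clear.

```bash
python3 -c "
from station import job;print(job.job_done())"
```

```text
the job is handed in; nothing more can be done
None
```

All four parts are standing upright in the bins with their matching samples, the sanding block, chisel and coloured knobs look unmoved in the final picture, and the job is handed in at about 23 s of the 96 s allowed.

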